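# Shift the shaker into the yellow gear

### The arm

A 6-joint arm with a two-finger parallel gripper is mounted at the origin on the work surface. World frame = base frame: x ahead of the robot, y to its left, z up, the work surface at z = 0. Lengths are in m, angles in rad, forces in N, time in s.
With the tool pointing down it reaches from about 0.275 to 0.75 m from the base axis. Payload 10.2 kg.
Tool frame: the origin (TCP) lies on the centre line of the jaws, within the pads' length; the fingertips stand tcp_to_tips ahead of it and the grasp point (between the pads) lies 5 mm behind it (tcp_to_tips is the distance from the TCP to the fingertips, in m); x points along the fingers, y is the direction in which the jaws open and shut, and the axes are right-handed (so a half turn about x gives the same grasp; the last joint's range is limited). The gripper opens to 88 mm and grips with 3 to 60 N. Pads are 18 mm wide; open, the fingers measure 123 mm over their backs; the gripper's body (75 mm by 187 mm) begins 45 mm behind the grasp point.
Start: joints at [-1.372, 0.313, 1.498, -0, 1.331, -0.223], TCP at [0.215, -0.479, 0.253] pointing down, gripper open.
Joint ranges: [-2.94, 2.94], [-0.97, 2.17], [0.19, 2.56], [-1.23, 4.37], [0.02, 3.11], [-2.88, 2.88]. Speed limits (rad/s): [2.39, 2.39, 3.01, 3.14, 3.14, 3.14].

### API

Orientations are given as a rotation vector (axis times angle).
In Python, from cell import * gives the robot as it stands. The module is installed in compiled form; this text tells all that it offers.
- The arm moves only by the tool move_arm, never from a script. Its argument "commands" is a list that holds one entry, the list of rows, each a list of 7 numbers: the shift along the tool's x, y, z each as a share of 0.025 m, from -1 to 1, then the turn, a rotation vector about the tool's x, y, z each as a share of 4 degrees, from -1 to 1, then the opening, from 0 (shut) to 1 (fully open). A call has 1 to 5 rows; each row shifts and turns the commanded pose from where the row before left it, along the tool's axes as they then stand; what a row does not reach is not made up. A row lasts 1/12 s, in which the tool goes at most 41.7 mm and 7.16 degrees, less where a joint would pass 70% of its speed; a pose out of reach is approached as far as the arm can. A call with a number of a shift or a turn outside -1 to 1 is refused whole. A call with a gripper value outside its range is refused whole. The fingers move at their own pace and stop on an object; the grip force is fixed at half the most. Time passes only in rows, so rows that do not move let the fingers close. It gives the time, the measured TCP pose, the force and the opening at its end, in the units of the state.
- get_state(): the state, without advancing time (a new reading comes with each control period).
- camera(name): name is "side" or "top"; returns a dict with "frame" (384x512x3 uint8, red, green, blue), "z_map" (384x512 float32, m along the optical axis (not along the pixel's ray), 0 where there is no reading), "mtx" (3x3 intrinsics, pixels), "rvec" (rotation vector, rad) and "tvec" (3), from world to camera coordinates, as OpenCV has them. Camera axes: x right, y down, z forward; pixel columns grow to the right and rows downward; lengths in m; the calibration is good to about 2 mm. A picture is of the moment at which its call begins.
- close_job(): hands the job in, once; it reports no verdict.
Trained networks look in a picture, given as the dict that the camera call returned (one of the last four; its "shot" number tells which), for a name from the list of things; names that differ only in an ending like _2 or _b are one class to them, and where a whole thing is asked for, a point or a joint stands for the part that bears it (a point fixed in the world has none). Each returns a list of dicts, best first, with "confidence" (0 to 1); they miss things now and then, are a little off and sometimes report something else, mostly with a low value. They report only what shows in the picture. A call takes as long as a camera call.
- find_in(thing, picture): "extent" ([left, top, right, bottom] in pixels, round what is visible of it).
- trace(thing, picture): "pixels" (384x512 bool, what is visible of it) and "extent" ([left, top, right, bottom] in pixels, round what is visible of it).
- landmark_of(thing, picture): "at" ([row, column] in pixels: a listed point, or the origin of a listed thing).
The state is a dict: "time_s": time; "joint_positions": joint angles; "qd": joint speeds; "tau": joint torques, N m; "tcp_pos": TCP position; "orientation": TCP orientation; "wrist_force": force on the tool from outside, world axes, zero at the start; "torque": the same for the moment, N m; "width": finger opening in m.
Only numpy, scipy, OpenCV 4.12 (cv2) and the standard library are available. Lean on these libraries where they do the work, as an engineer would, in place of code of your own. Each camera call takes 0.05 s, during which the arm holds its last target.

### The job

Put the shaker in its yellow gear: push the knob of the gear lever with your fingertips out of its lane to neutral, across, and fully home into the gate slot marked by the yellow disc, then take your hand away. Push it gently, without gripping the knob or pulling it up, do not put it into the red, green or blue slot on the way, and leave the flasks and everything else on the bench where they are.

Things in the scene. Friction and masses are not known exactly. Their poses are not given: they have to be found in the camera images.
- shaker: Fixed white lab shaker, 200 mm (its x) by 470 mm (its y), 112 mm high, gear gate on top. Origin on the bench directly below the middle of the gate; x axis points away from the operator (rear), y to the left. Its left part (y = 155 to 340 mm) is a deck, top 134 mm, rail up to 145 mm, with two flasks on it. Positions below are in this frame.
- gate (a point): Middle of the gear gate's top face, 120 mm above the bench: steel plate 152 (x) by 180 mm (y) with a cut of three lanes along x, at y = -32, 0 and +32 mm, each 16 mm wide, x = -30 to +30 mm. A cross channel along y at x = 0 (neutral), 20 mm wide, round corners, joins them. Six slots: rear (+x) and front (-x) end of each lane.
- knob (a point): Centre of the lever's white ball knob, 40 mm diameter, 165 mm above the bench upright, 154 mm fully tilted. In the shaker's frame: x = 0 in neutral, +34 (rear) or -34 mm (front) fully in a slot; y = 0 in the middle lane, 43 or -43 mm in the outer lanes (4 mm sideways play, 7 mm either way along x when crossing). At the start it is anywhere along the middle lane.
- gear_lever: Steel gear lever: 10 mm stem standing up through the gate, ball knob on top. Origin at its pivot, 15 mm above the bench below the middle of the gate; z axis along the stem to the knob's centre, 150 mm away. A push of 2 to 4 N on the knob tilts it and it stays where left; the cut's rubber-lined outer edges stop it.
- ball (a joint): How far the ball knob is pulled up along the stem against its spring, in m: 0 at rest, at most 0.012. The spring takes 7 N before it gives. It must stay down.
- yellow_button: Fixed yellow disc, 24 mm diameter, 4 mm high, on the gate plate (underside 120 mm up, origin at its centre), marking one outer slot. The discs lie at x = +-58, y = +-44 mm in the shaker's frame, one beyond the end of each outer slot; which colour is where varies. Seen from above the knob's centre is about 24 mm from the disc's when the lever is fully in its slot.
- red_button: Fixed red disc, 24 mm diameter, 4 mm high, on the gate plate (underside 120 mm up, origin at its centre), marking one outer slot. The discs lie at x = +-58, y = +-44 mm in the shaker's frame, one beyond the end of each outer slot; which colour is where varies. Seen from above the knob's centre is about 24 mm from the disc's when the lever is fully in its slot.
- green_button: Fixed green disc, 24 mm diameter, 4 mm high, on the gate plate (underside 120 mm up, origin at its centre), marking one outer slot. The discs lie at x = +-58, y = +-44 mm in the shaker's frame, one beyond the end of each outer slot; which colour is where varies. Seen from above the knob's centre is about 24 mm from the disc's when the lever is fully in its slot.
- blue_button: Fixed blue disc, 24 mm diameter, 4 mm high, on the gate plate (underside 120 mm up, origin at its centre), marking one outer slot. The discs lie at x = +-58, y = +-44 mm in the shaker's frame, one beyond the end of each outer slot; which colour is where varies. Seen from above the knob's centre is about 24 mm from the disc's when the lever is fully in its slot.
- flask_a: Bystander, loose: conical glass flask, 66 mm wide, 96 mm high, white stopper, standing on the shaker's deck; origin at the centre of its underside.
- flask_b: Bystander, loose: conical glass flask, 66 mm wide, 96 mm high, orange stopper, standing on the shaker's deck; origin at the centre of its underside.
- amber_bottle: Bystander, loose: amber jar with a white lid, 56 mm wide, 110 mm high, on the bench to the right of the shaker; origin at the centre of its underside.
- wash_bottle: Bystander, loose: white bottle with a grey cap, 66 mm wide, 150 mm high, on the bench behind the shaker; origin at the centre of its underside.
- tube_rack: Bystander, loose: white rack of capped tubes, 80 x 160 x 78 mm, on the bench to the right of the shaker; origin at the centre of its underside.
- beaker: Bystander, loose: empty glass beaker, 72 mm wide, 90 mm high, on the bench behind the shaker; origin at the centre of its underside.
- notebook: Bystander, loose: grey notebook lying flat, 105 x 130 x 12 mm, on the bench behind the shaker; origin at the centre of its underside.

How it is judged:
By the outcome, as a careful person would: the job done as asked, in the order asked, and still so for the second after the job is handed in, with the robot touching nothing.
It also fails if it takes over 51 s, if anything falls off the work surface, if the arm or the gripper's body presses on something with over 40 N, if the wrist force passes 120 N, or if a joint passes its speed limit or range.

## Working session

There is one attempt and no reset: what is moved stays moved. The work goes in short steps, Python scripts to look and compute and a tool call to move; the robot and the scene stay as the last step left them, time stands still between calls to the robot, and variables do not carry over. Pictures are saved under pics/ and viewed, and the job is handed in when it is done.

Besides the shell and the picture viewer there is one more tool, called after "Call:" as name(argument=value, ...), one argument or row to a line, values as JSON. move_arm: Moves the arm, as the interface text tells. Its arguments: {"type":"object","properties":{"commands":{"type":"array","items":{"type":"array","items":{"type":"array","items":{"type":"number"}}}}},"required":["commands"]}

```bash
mkdir -p pics
cat > h.py <<'E'
from cell import *
import numpy as np, cv2
from scipy.spatial.transform import Rotation as R
def ray(pic,rc):
    Rm=cv2.Rodrigues(np.array(pic['rvec'],float))[0]; t=np.array(pic['tvec'],float).ravel()
    K=np.array(pic['mtx']); d=np.linalg.inv(K)@np.array([rc[1],rc[0],1.0])
    return -Rm.T@t, Rm.T@d
def onplane(pic,rc,z):
    o,d=ray(pic,rc); return o+d*(z-o[2])/d[2]
def save(pic,n): cv2.imwrite('pics/'+n,cv2.cvtColor(pic['frame'],cv2.COLOR_RGB2BGR))
E
python3 - <<'E'
from h import *
s=get_state();print({k:np.round(v,3) for k,v in s.items()})
t=camera('top');save(t,'t0.png')
for n,z in [('shaker',0),('gate',.12),('knob',.16),('yellow_button',.12),('red_button',.12),('green_button',.12),('blue_button',.12)]:
    for r in landmark_of(n,t)[:2]: print(n,r['confidence'],r['at'],onplane(t,r['at'],z).round(4))
s=camera('side');save(s,'s0.png')
for n,z in [('gate',.12),('knob',.16),('yellow_button',.12),('red_button',.12),('green_button',.12),('blue_button',.12)]:
    for r in landmark_of(n,s)[:2]: print(n,r['confidence'],r['at'],onplane(s,r['at'],z).round(4))
print(ray(t,(0,0))[0],ray(s,(0,0))[0])
E
```

```text
{'time_s': np.float64(0.0), 'joint_positions': array([-1.372,  0.313,  1.498, -0.   ,  1.331, -0.223]), 'qd': array([ 0.001,  0.001,  0.   , -0.001, -0.001,  0.001]), 'tau': array([-1.0000e-03, -4.0221e+01, -2.5227e+01,  6.9000e-02,  3.5000e-02,
       -0.0000e+00]), 'tcp_pos': array([ 0.215, -0.479,  0.252]), 'orientation': array([ 1.989,  0.427, -1.989]), 'wrist_force': array([ 0.626, -0.283,  0.263]), 'torque': array([-0.024, -0.058,  0.005]), 'width': np.float64(0.088)}
shaker 0.81 [199.7, 307.6] [ 0.5459 -0.1499  0.    ]
gate 0.57 [166.2, 365.3] [ 0.6273 -0.2996  0.12  ]
knob 0.49 [202.0, 321.9] [ 0.5269 -0.1674  0.16  ]
yellow_button 0.59 [219.6, 305.7] [ 0.4821 -0.1271  0.12  ]
red_button 0.58 [181.6, 295.9] [ 0.5881 -0.1035  0.12  ]
green_button 0.59 [213.1, 336.9] [ 0.498  -0.2142  0.12  ]
blue_button 0.51 [176.4, 326.3] [ 0.6009 -0.1889  0.12  ]
blue_button 0.48 [164.8, 367.8] [ 0.6311 -0.3068  0.12  ]
gate 0.91 [237.1, 251.9] [ 0.5412 -0.1643  0.12  ]
knob 0.9 [222.5, 245.9] [ 0.5296 -0.1677  0.16  ]
yellow_button 0.46 [232.6, 214.2] [ 0.4755 -0.1317  0.12  ]
red_button 0.6 [214.1, 269.9] [ 0.5943 -0.1055  0.12  ]
red_button 0.4 [342.2, 332.5] [ 0.5929 -0.424   0.12  ]
green_button 0.4 [259.1, 239.1] [ 0.5038 -0.2162  0.12  ]
blue_button 0.45 [238.7, 290.0] [ 0.6085 -0.1884  0.12  ]
[0.44148096 0.03084495 1.39493489] [ 0.37622793 -0.81316673  0.68399017]
```

View pics/t0.png

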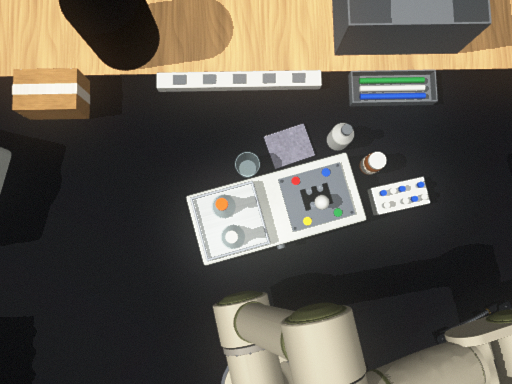

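View pics/s0.png

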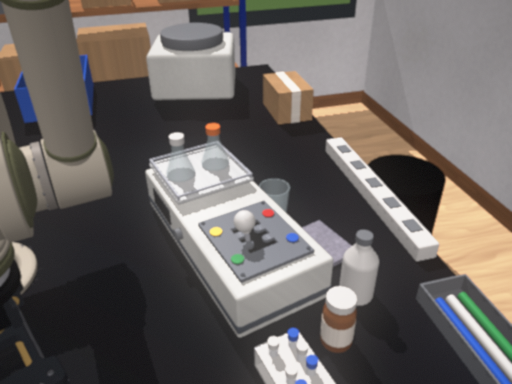

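```bash
cat >> h.py <<'E'
def knobfit(pics,z=None):
    pass
E
python3 - <<'E'
from h import *
import cell
print([n for n in dir(cell) if not n.startswith('_')]); print(getattr(cell,'tcp_to_tips',None))
t=camera('top'); s=camera('side')
nom={'yellow':(-.058,.044),'red':(.058,.044),'green':(-.058,-.044),'blue':(.058,-.044)}
for nm,p in (('top',t),('side',s)):
    W=[];N=[]
    hsv=cv2.cvtColor(p['frame'],cv2.COLOR_RGB2HSV)
    for n,xy in nom.items():
        best=None
        for r in trace(n+'_button',p):
            m=r['pixels']; c=np.argwhere(m).mean(0); w=onplane(p,c,.123)
            if abs(w[0]-.54)<.1 and abs(w[1]+.16)<.1: best=(r['confidence'],m.sum(),w);break
        print(nm,n,best)
        if best: W.append(best[2][:2]);N.append(xy)
    W=np.array(W);N=np.array(N)
    # rigid 2D
    wc=W.mean(0);nc=N.mean(0);H=(N-nc).T@(W-wc);a=np.arctan2(H[0,1]-H[1,0],H[0,0]+H[1,1])
    Rm=np.array([[np.cos(a),-np.sin(a)],[np.sin(a),np.cos(a)]]);o=wc-Rm@nc
    print('origin',o,'yaw deg',np.degrees(a),'res',(W-(N@Rm.T+o)).round(4).tolist())
    for r in trace('knob',p)[:1]:
        m=r['pixels'];c=np.argwhere(m).mean(0)
        e=r['extent'];print('knob',r['confidence'],m.sum(),c,e)
        for z in (.165,.16,.154):
            w=onplane(p,c,z); print(z,w[:2],(Rm.T@(w[:2]-o)).round(4))
for n,z in (('flask_a',.2),('flask_b',.2)):
    for r in find_in(n,t)[:2]: print(n,r['confidence'],onplane(t,((r['extent'][1]+r['extent'][3])/2,(r['extent'][0]+r['extent'][2])/2),z))
print(R.from_rotvec(get_state()['orientation']).as_matrix().round(3))
E
```

```text
['PlanningError', 'camera', 'close_job', 'find_in', 'get_state', 'landmark_of', 'tcp_to_tips', 'trace']
0.014
top yellow (0.36, np.int64(60), array([ 0.47942154, -0.1302597 ,  0.123     ]))
top red (0.42, np.int64(51), array([ 0.59107769, -0.1021037 ,  0.123     ]))
top green (0.49, np.int64(39), array([ 0.50085264, -0.21521285,  0.123     ]))
top blue (0.6, np.int64(31), array([ 0.6130883 , -0.18641801,  0.123     ]))
origin [ 0.54611004 -0.15849857] yaw deg 14.316195903713274 res [[0.0004, -0.0001], [-0.0004, -0.0006], [0.0001, 0.0003], [-0.0001, 0.0004]]
knob 0.64 130 [202.13076923 321.40769231] [315.6, 195.8, 325.4, 207.9]
0.165 [ 0.52624196 -0.16526862] [-0.0209 -0.0016]
0.16 [ 0.52658654 -0.16606587] [-0.0208 -0.0025]
0.154 [ 0.52700003 -0.16702257] [-0.0206 -0.0035]
side yellow (0.47, np.int64(93), array([ 0.4783085 , -0.13166997,  0.123     ]))
side red (0.53, np.int64(64), array([ 0.59031131, -0.10448142,  0.123     ]))
side green None
side blue (0.47, np.int64(112), array([ 0.61243143, -0.18815398,  0.123     ]))
origin [ 0.54520816 -0.16039828] yaw deg 14.20761184454069 res [[0.0001, 0.0003], [-0.0003, -0.001], [0.0002, 0.0007]]
knob 0.79 399 [221.41353383 244.18796992] [235.3, 210.1, 258.1, 235.9]
0.165 [ 0.52592718 -0.16995565] [-0.021  -0.0045]
0.16 [ 0.5273694  -0.16375889] [-0.0181  0.0011]
0.154 [ 0.52910006 -0.15632278] [-0.0146  0.0079]
flask_a 0.78 [0.43902545 0.06849411 0.2       ]
flask_a 0.69 [0.51997086 0.09591163 0.2       ]
flask_b 0.78 [0.43902545 0.06849411 0.2       ]
flask_b 0.69 [0.51997086 0.09591163 0.2       ]
[[-0.     0.409 -0.912]
 [-0.    -0.912 -0.409]
 [-1.     0.     0.   ]]
```

Add to h.py:
```python
O=np.array([.5457,-.1594]);A=np.radians(14.27)
RS=np.array([[np.cos(A),-np.sin(A)],[np.sin(A),np.cos(A)]])
def go(x,y,z):
    s=get_state();p=np.array(s['tcp_pos']);M=R.from_rotvec(s['orientation']).as_matrix()
    w=np.r_[O+RS@[x,y],z];d=M.T@(w-p)
    print('now(sh)',(RS.T@(p[:2]-O)).round(4),p[2].round(4),'total units',(d/.025).round(2),'F',np.array(s['wrist_force']).round(2),
      'yawerr',np.degrees(np.arctan2(M[1,1],M[0,1])-(A-np.pi/2)).round(2),'t',s['time_s'])
```

```text
(no output)
```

Call:
move_arm(
  commands=[
    [[0,0,0,1,0,0,0],[0,0,0,1,0,0,0],[0,0,0,0.47,0,0,0],[0,0,0,0,0,0,0],[0,0,0,0,0,0,0]],
  ],
)

```text
time_s: 1.87
tcp_pos: [0.2149, -0.479, 0.2527]
orientation: [2.088, 0.263, -2.088]
wrist_force: [-0.9, 0.7, 0.4]
width: 0.057
```

```bash
python3 -c "
from h import *
go(-.070,-.002,.24); print(get_state()['width'])"
```

```text
now(sh) [-0.3994 -0.2282] 0.2527 total units [  0.51  -9.03 -13.19] F [-0.86  0.67  0.35] yawerr 0.09 t 1.8667
0.05703208778619617
```

Call:
move_arm(
  commands=[
    [[0,-0.64,-0.94,0,0,0,0],[0,-0.64,-0.94,0,0,0,0],[0,-0.64,-0.94,0,0,0,0],[0,-0.64,-0.94,0,0,0,0],[0,-0.64,-0.94,0,0,0,0]],
  ],
)

```text
time_s: 2.28
tcp_pos: [0.3097, -0.3714, 0.2528]
orientation: [2.088, 0.263, -2.088]
wrist_force: [0.3, -1.2, -0.1]
width: 0.0233
```

Call:
move_arm(
  commands=[
    [[0,-0.64,-0.94,0,0,0,0],[0,-0.64,-0.94,0,0,0,0],[0,-0.64,-0.94,0,0,0,0],[0,-0.64,-0.94,0,0,0,0],[0,-0.64,-0.94,0,0,0,0]],
  ],
)

```text
time_s: 2.7
tcp_pos: [0.4039, -0.2648, 0.2528]
orientation: [2.088, 0.263, -2.088]
wrist_force: [0.6, -0.6, -0.5]
width: 0.0004
```

Call:
move_arm(
  commands=[
    [[0,-0.64,-0.94,0,0,0,0],[0,-0.64,-0.94,0,0,0,0],[0,-0.64,-0.94,0,0,0,0],[0,-0.64,-0.94,0,0,0,0],[0,0,0,0,0,0,0]],
  ],
)

```text
time_s: 3.12
tcp_pos: [0.4805, -0.1777, 0.2527]
orientation: [2.087, 0.267, -2.085]
wrist_force: [0.9, 0.3, -0.4]
width: 0.0001
```

```bash
python3 -c "
from h import *
go(-.070,-.002,.162); print(get_state()['width'])
s=camera('side');save(s,'s1.png');t=camera('top');save(t,'t1.png')"
```

```text
now(sh) [-0.0677 -0.0016] 0.2527 total units [3.63 0.02 0.1 ] F [ 0.9   0.28 -0.37] yawerr 0.3 t 3.1167
9.578252377041429e-05
```

View pics/s1.png

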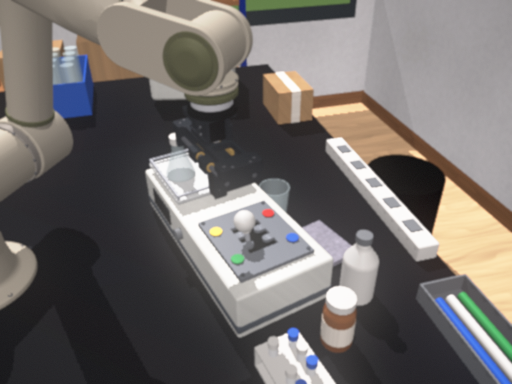

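The side view shows the closed gripper above and in front of the knob (245,220), with nothing touched. Descending in front of the knob.

Call:
move_arm(
  commands=[
    [[0.7,0,0.1,0,0,0,0],[0.9,0,0,0,0,0,0],[0.9,0,0,0,0,0,0],[0.7,0,0,0,0,0,0],[0.43,0,0,0,0,0,0]],
  ],
)

```text
time_s: 3.63
tcp_pos: [0.4748, -0.182, 0.1602]
orientation: [2.088, 0.262, -2.092]
wrist_force: [-0.4, -0.8, 0.0]
width: 0.0004
```

Call:
move_arm(
  commands=[
    [[0,0,0,0,0,0,0],[0,0,0,0,0,0,0]],
  ],
)

```text
time_s: 3.8
tcp_pos: [0.4756, -0.1821, 0.1621]
orientation: [2.089, 0.261, -2.09]
wrist_force: [0.2, -0.6, 1.9]
width: 0.0004
```

```bash
python3 -c "
from h import *
go(-.030,-.002,.162)
s=camera('side');save(s,'s2.png')"
```

```text
now(sh) [-0.0735 -0.0047] 0.1621 total units [ 0.01 -0.11 -1.74] F [ 0.25 -0.62  1.87] yawerr -0.03 t 3.8
```

View pics/s2.png

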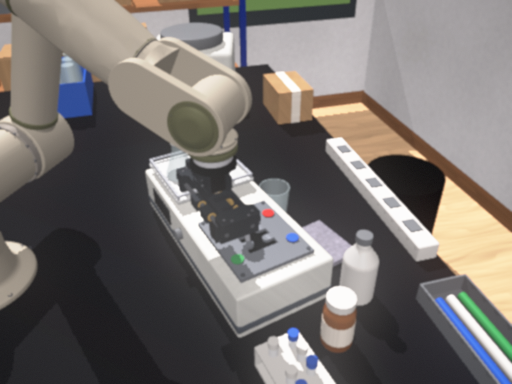

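Call:
move_arm(
  commands=[
    [[0,-0.1,-0.3,0,0,0,0],[0,0,-0.3,0,0,0,0],[0,0,-0.2,0,0,0,0],[0,0,-0.1,0,0,0,0],[0,0,-0.1,0,0,0,0]],
  ],
)

```text
time_s: 4.27
tcp_pos: [0.5001, -0.1726, 0.1621]
orientation: [2.088, 0.262, -2.088]
wrist_force: [-2.3, -0.5, 1.6]
width: 0.0005
```

Call:
move_arm(
  commands=[
    [[0,0,-0.1,0,0,0,0],[0,0,-0.1,0,0,0,0],[0,0,-0.1,0,0,0,0],[0,0,-0.1,0,0,0,0],[0,0,-0.1,0,0,0,0]],
  ],
)

```text
time_s: 4.68
tcp_pos: [0.5119, -0.1697, 0.162]
orientation: [2.089, 0.262, -2.089]
wrist_force: [-4.5, -0.9, 2.2]
width: 0.0003
```

```bash
python3 -c "
from h import *
go(-.029,-.002,.162)
t=camera('top');save(t,'t3.png');s=camera('side');save(s,'s3.png')
cv2.imwrite('pics/c3.png',cv2.resize(np.hstack([t['frame'][140:260,250:400],s['frame'][140:260,170:320]])[...,::-1],None,fx=2.6,fy=2.6,interpolation=cv2.INTER_CUBIC))"
```

```text
now(sh) [-0.0353 -0.0017] 0.162 total units [ 0.    0.01 -0.25] F [-4.45 -0.9   2.15] yawerr 0.01 t 4.6833
```

View pics/c3.png

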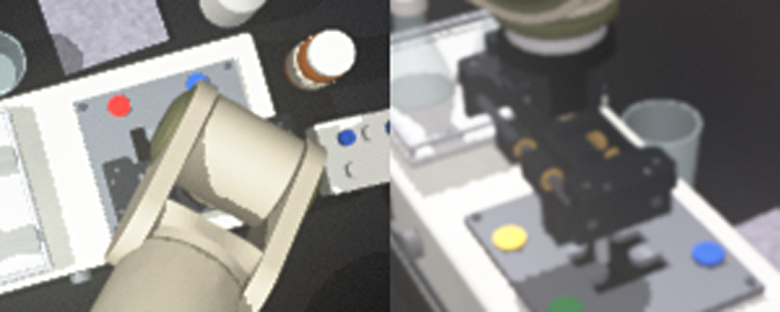

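Call:
move_arm(
  commands=[
    [[0,0,-0.08,0,0,0,0],[0,0,-0.08,0,0,0,0],[0,0,0,0,0,0,0]],
  ],
)

```text
time_s: 5.03
tcp_pos: [0.5159, -0.1686, 0.162]
orientation: [2.089, 0.262, -2.089]
wrist_force: [-3.2, -1.1, 1.3]
width: 0.0006
```

Call:
move_arm(
  commands=[
    [[0,0,0.4,0,0,0,0],[-0.3,0,0.8,0,0,0,0],[-0.8,0,0.8,0,0,0,0],[-0.9,0,0.8,0,0,0,0],[-0.9,0,0.8,0,0,0,0]],
  ],
)

```text
time_s: 5.45
tcp_pos: [0.4277, -0.1907, 0.235]
orientation: [2.089, 0.263, -2.089]
wrist_force: [-0.3, -0.7, -0.1]
width: 0.0001
```

```bash
cat >> h.py <<'E'
def look(n):
    t=camera('top');s=camera('side')
    Cs=[];Ds=[]
    for nm,p in (('top',t),('side',s)):
        for r in trace('knob',p)[:1]:
            c=np.argwhere(r['pixels']).mean(0)
            e=r['extent'];c2=np.array([(e[1]+e[3])/2,(e[0]+e[2])/2])
            print(nm,round(r['confidence'],2),r['pixels'].sum(),c.round(1),c2.round(1),'sh at .165/.16/.154:',*[(RS.T@(onplane(p,c2,z)[:2]-O)).round(4) for z in (.165,.16,.154)])
    a=np.hstack([t['frame'][140:260,250:400],s['frame'][140:260,170:320]])[...,::-1]
    cv2.imwrite('pics/'+n,cv2.resize(a,None,fx=2.6,fy=2.6,interpolation=cv2.INTER_CUBIC))
E
python3 -c "
from h import *
go(0,-.06,.162); look('c4.png')"
```

```text
now(sh) [-0.1221 -0.0013] 0.235 total units [ 2.92  2.35 -4.88] F [-0.26 -0.72 -0.14] yawerr 0.03 t 5.45
top 0.65 158 [196.  320.2] [195.6 318.6] sh at .165/.16/.154: [-0.0015  0.0014] [-0.0013  0.0006] [-0.001  -0.0005]
side 0.78 350 [218.1 251.4] [219.2 251.7] sh at .165/.16/.154: [-0.0069 -0.0066] [-0.0038 -0.0009] [-0.0001  0.0058]
```

View pics/c4.png

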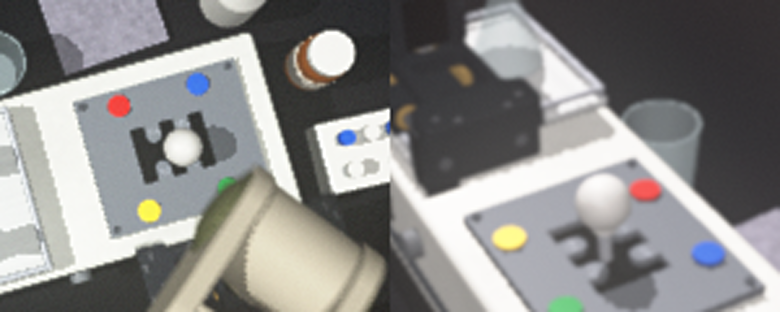

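Call:
move_arm(
  commands=[
    [[0,0.6,-0.98,0,0,0,0],[0,0.6,-0.97,0,0,0,0],[0,0.6,-0.97,0,0,0,0],[0,0.6,-0.97,0,0,0,0],[0,0.55,-0.91,0,0,0,0]],
  ],
)

```text
time_s: 6.07
tcp_pos: [0.5648, -0.2323, 0.2323]
orientation: [2.088, 0.265, -2.091]
wrist_force: [-0.9, 0.2, 0.1]
width: 0.0
```

Call:
move_arm(
  commands=[
    [[0.5,0,0,0,0,0,0],[0.8,0,0,0,0,0,0],[0.8,0,0,0,0,0,0],[0.6,0,0,0,0,0,0],[0.22,0,0,0,0,0,0]],
  ],
)

```text
time_s: 6.48
tcp_pos: [0.5625, -0.2314, 0.1572]
orientation: [2.086, 0.267, -2.095]
wrist_force: [-0.7, -0.6, 0.5]
width: 0.0004
```

Call:
move_arm(
  commands=[
    [[0,0,0,0,0,0,0],[0,0,0,0,0,0,0]],
  ],
)

```text
time_s: 6.65
tcp_pos: [0.5633, -0.2325, 0.1613]
orientation: [2.089, 0.263, -2.089]
wrist_force: [0.3, 0.0, 1.0]
width: 0.0003
```

```bash
python3 -c "
from h import *
go(-.002,-.04,.162); look('c5.png')"
```

```text
now(sh) [-0.0009 -0.0752] 0.1613 total units [-0.03 -1.41  0.04] F [0.28 0.02 0.95] yawerr 0.04 t 6.65
top 0.27 61 [220.7 306.9] [223.  308.9] sh at .165/.16/.154: [-0.0646  0.047 ] [-0.0646  0.0463] [-0.0647  0.0455]
side 0.62 206 [220.8 249.1] [221.8 251.8] sh at .165/.16/.154: [-0.0105 -0.0134] [-0.0075 -0.0079] [-0.0038 -0.0012]
```

View pics/c5.png

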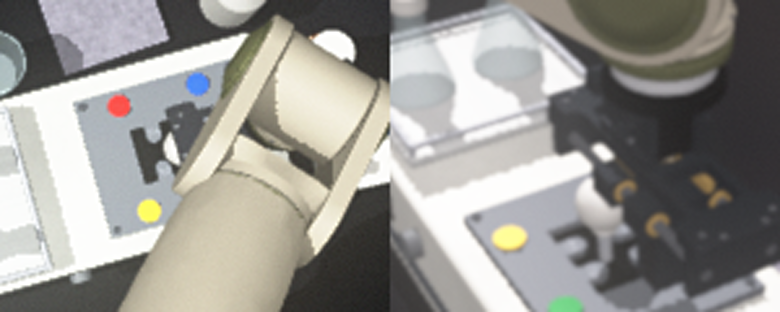

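Call:
move_arm(
  commands=[
    [[0,-0.4,0,0,0,0,0],[0,-0.4,0,0,0,0,0],[0,-0.25,0,0,0,0,0],[0,-0.15,0,0,0,0,0],[0,-0.12,0,0,0,0,0]],
  ],
)

```text
time_s: 7.27
tcp_pos: [0.5547, -0.2, 0.1617]
orientation: [2.089, 0.262, -2.088]
wrist_force: [0.0, 0.3, 0.1]
width: 0.0005
```

Call:
move_arm(
  commands=[
    [[0,-0.12,0,0,0,0,0],[0,-0.12,0,0,0,0,0],[0,-0.12,0,0,0,0,0],[0,-0.12,0,0,0,0,0],[0,-0.12,0,0,0,0,0]],
  ],
)

```text
time_s: 7.68
tcp_pos: [0.5513, -0.1865, 0.1619]
orientation: [2.089, 0.26, -2.087]
wrist_force: [1.6, -3.0, 2.8]
width: 0.0004
```

```bash
python3 -c "
from h import *
go(-.002,.0055,.162); look('c6.png')"
```

```text
now(sh) [-0.0013 -0.0276] 0.1619 total units [-0.   -1.33  0.03] F [ 1.58 -3.01  2.8 ] yawerr -0.0 t 7.6833
side 0.69 163 [217.4 244.7] [217.4 247.4] sh at .165/.16/.154: [-0.011   0.0021] [-0.008   0.0078] [-0.0044  0.0147]
```

View pics/c6.png

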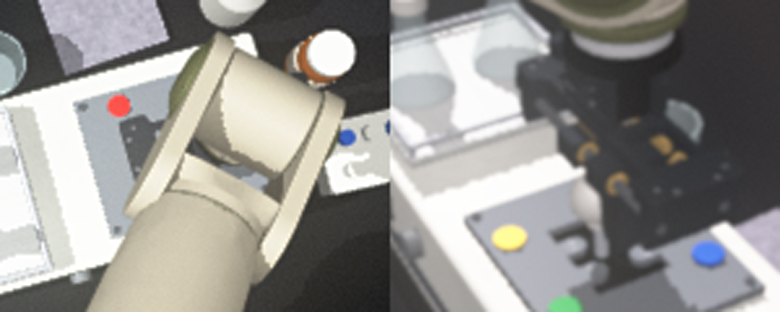

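Call:
move_arm(
  commands=[
    [[0,-0.13,0,0,0,0,0],[0,-0.13,0,0,0,0,0],[0,-0.13,0,0,0,0,0],[0,-0.13,0,0,0,0,0],[0,-0.13,0,0,0,0,0]],
  ],
)

```text
time_s: 8.3
tcp_pos: [0.547, -0.1701, 0.1615]
orientation: [2.089, 0.262, -2.089]
wrist_force: [0.1, -2.3, 2.0]
width: 0.0005
```

```bash
python3 -c "
from h import *
go(-.002,.0055,.162); look('c7.png')"
```

```text
now(sh) [-0.0014 -0.0106] 0.1615 total units [-0.02 -0.65  0.02] F [ 0.09 -2.29  1.98] yawerr 0.02 t 8.3
side 0.65 201 [216.7 241.8] [220. 244.] sh at .165/.16/.154: [-0.0201 -0.0017] [-0.0171  0.004 ] [-0.0136  0.0108]
```

View pics/c7.png

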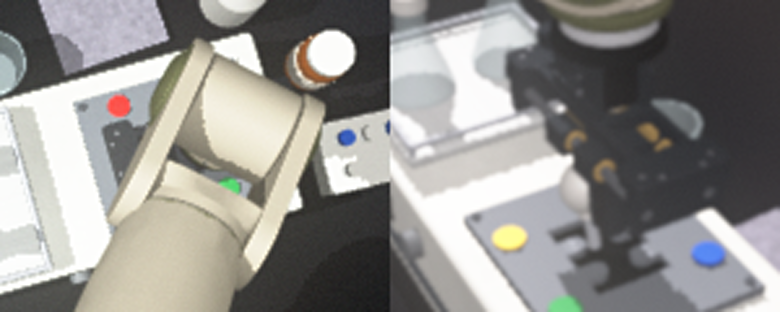

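Call:
move_arm(
  commands=[
    [[0,-0.13,0,0,0,0,0],[0,-0.13,0,0,0,0,0],[0,-0.13,0,0,0,0,0],[0,-0.1,0,0,0,0,0]],
  ],
)

```text
time_s: 8.83
tcp_pos: [0.5438, -0.1582, 0.1611]
orientation: [2.088, 0.262, -2.09]
wrist_force: [0.6, -2.7, -2.5]
width: -0.0
```

Call:
move_arm(
  commands=[
    [[0,-0.08,0,0,0,0,0],[0,-0.05,0,0,0,0,0],[0,0,0,0,0,0,0]],
  ],
)

```text
time_s: 9.08
tcp_pos: [0.5431, -0.1552, 0.1614]
orientation: [2.088, 0.262, -2.089]
wrist_force: [0.7, -1.9, -1.6]
width: 0.0005
```

```bash
python3 -c "
from h import *
go(-.002,.0055,.162)"
```

```text
now(sh) [-0.0014  0.0047] 0.1614 total units [-0.02 -0.03  0.02] F [ 0.71 -1.92 -1.58] yawerr 0.03 t 9.0833
```

Call:
move_arm(
  commands=[
    [[0,0.4,0,0,0,0,0],[-0.2,0.8,0,0,0,0,0],[-0.9,0.5,-0.3,0,0,0,0],[-1,0,-0.8,0,0,0,0],[-0.9,0,-1,0,0,0,0]],
  ],
)

```text
time_s: 9.5
tcp_pos: [0.6047, -0.1851, 0.2381]
orientation: [2.09, 0.26, -2.09]
wrist_force: [0.5, 0.0, 0.8]
width: 0.0001
```

```bash
python3 -c "
from h import *
go(.075,.042,.235);look('c8.png')"
```

```text
now(sh) [ 0.0508 -0.0394] 0.2381 total units [ 0.12 -3.26 -0.96] F [0.5  0.01 0.81] yawerr -0.12 t 9.5
top 0.37 7152 [213.  250.7] [214.9 274.8] sh at .165/.16/.154: [-0.0195  0.1287] [-0.0194  0.1284] [-0.0192  0.128 ]
side 0.85 369 [209.2 241.4] [209.6 243.5] sh at .165/.16/.154: [-0.0058  0.0268] [-0.0027  0.0328] [0.001  0.0399]
```

View pics/c8.png

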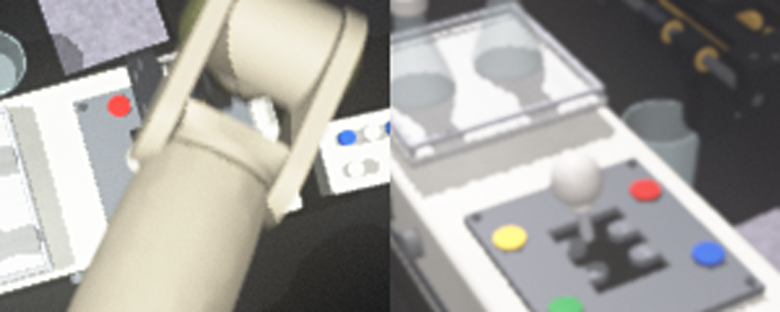

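Call:
move_arm(
  commands=[
    [[0,-0.65,-0.2,0,0,0,0],[0,-0.65,-0.2,0,0,0,0],[0,-0.65,-0.2,0,0,0,0],[0,-0.65,-0.2,0,0,0,0],[0.1,-0.65,-0.16,0,0,0,0]],
  ],
)

```text
time_s: 10.12
tcp_pos: [0.6068, -0.0986, 0.2329]
orientation: [2.087, 0.262, -2.092]
wrist_force: [0.7, 0.0, -0.8]
width: 0.0004
```

Call:
move_arm(
  commands=[
    [[0.5,0,0,0,0,0,0],[0.8,0,0,0,0,0,0],[0.8,0,0,0,0,0,0],[0.6,0,0,0,0,0,0],[0.22,0,0,0,0,0,0]],
  ],
)

```text
time_s: 10.53
tcp_pos: [0.6058, -0.099, 0.1574]
orientation: [2.084, 0.265, -2.096]
wrist_force: [0.7, -0.3, 0.5]
width: 0.0006
```

Call:
move_arm(
  commands=[
    [[0,0,0,0,0,0,0],[0,0,0,0,0,0,0]],
  ],
)

```text
time_s: 10.7
tcp_pos: [0.6075, -0.0993, 0.1611]
orientation: [2.089, 0.262, -2.089]
wrist_force: [0.8, -0.3, 1.3]
width: 0.0004
```

```bash
python3 -c "
from h import *
go(.030,.043,.160);look('c9.png')"
```

```text
now(sh) [0.0747 0.043 ] 0.1611 total units [ 0.05 -0.    1.79] F [ 0.83 -0.27  1.28] yawerr -0.0 t 10.7
side 0.79 368 [209.4 241.7] [210.4 243.4] sh at .165/.16/.154: [-0.0074  0.0245] [-0.0043  0.0304] [-0.0006  0.0376]
```

View pics/c9.png

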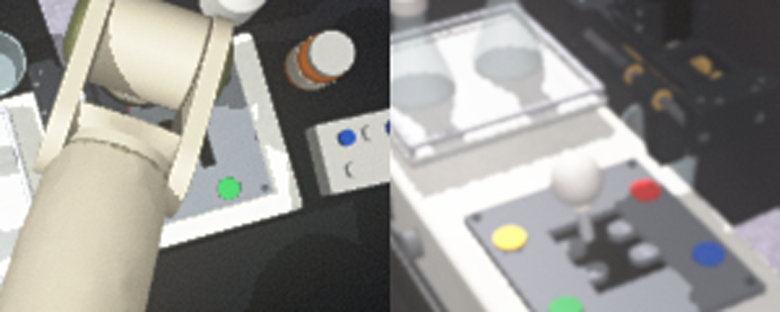

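Call:
move_arm(
  commands=[
    [[0.1,0,0.4,0,0,0,0],[0.06,0,0.5,0,0,0,0],[0,0,0.4,0,0,0,0],[0,0,0.2,0,0,0,0],[0,0,0.13,0,0,0,0]],
  ],
)

```text
time_s: 11.32
tcp_pos: [0.5681, -0.1093, 0.1576]
orientation: [2.09, 0.261, -2.088]
wrist_force: [-0.4, 0.3, 0.1]
width: 0.0006
```

Call:
move_arm(
  commands=[
    [[0,0,0.13,0,0,0,0],[0,0,0.13,0,0,0,0],[0,0,0.13,0,0,0,0],[0,0,0.13,0,0,0,0],[0,0,0.13,0,0,0,0]],
  ],
)

```text
time_s: 11.73
tcp_pos: [0.5529, -0.1131, 0.1574]
orientation: [2.09, 0.262, -2.087]
wrist_force: [3.5, 1.3, 1.3]
width: 0.0003
```

```bash
python3 -c "
from h import *
go(-.005,.043,.158);look('c10.png')"
```

```text
now(sh) [0.0184 0.0431] 0.1574 total units [-0.03  0.    0.93] F [3.46 1.26 1.28] yawerr 0.03 t 11.7333
top 0.39 41 [206.  308.1] [205.8 309. ] sh at .165/.16/.154: [-0.0207  0.0337] [-0.0206  0.033 ] [-0.0204  0.0322]
side 0.81 338 [210.5 238. ] [211.6 238.6] sh at .165/.16/.154: [-0.0167  0.0257] [-0.0137  0.0316] [-0.0102  0.0387]
```

View pics/c10.png

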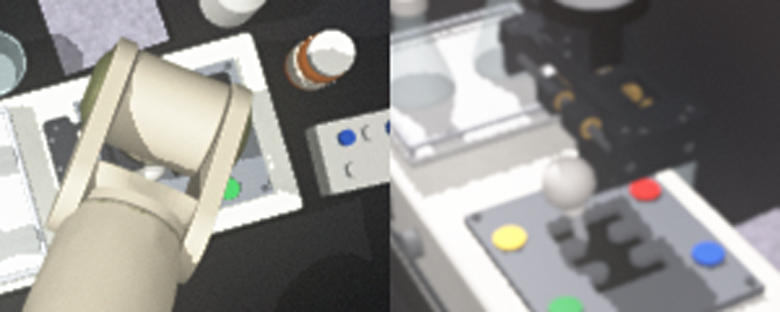

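Going in with a low force (about 3.5 N). Continuing.

Call:
move_arm(
  commands=[
    [[0,0,0.13,0,0,0,0],[0,0,0.13,0,0,0,0],[0,0,0.13,0,0,0,0],[0,0,0.13,0,0,0,0],[0,0,0.1,0,0,0,0]],
  ],
)

```text
time_s: 12.35
tcp_pos: [0.5376, -0.1164, 0.1567]
orientation: [2.09, 0.263, -2.088]
wrist_force: [4.5, 2.8, -1.8]
width: -0.0
```

Call:
move_arm(
  commands=[
    [[0,0,0.08,0,0,0,0],[0,0,0.08,0,0,0,0],[0,0,0.06,0,0,0,0],[0,0,0,0,0,0,0]],
  ],
)

```text
time_s: 12.68
tcp_pos: [0.5318, -0.1183, 0.1567]
orientation: [2.088, 0.262, -2.09]
wrist_force: [1.7, 0.9, -1.1]
width: 0.0002
```

```bash
python3 -c "
from h import *
go(-.005,.043,.158);look('c11.png')"
```

```text
now(sh) [-0.0033  0.0433] 0.1567 total units [-0.05  0.01  0.07] F [ 1.72  0.93 -1.1 ] yawerr 0.02 t 12.6833
side 0.71 363 [214.4 228.2] [215.7 228.8] sh at .165/.16/.154: [-0.0382  0.0239] [-0.0355  0.0299] [-0.0321  0.037 ]
```

View pics/c11.png

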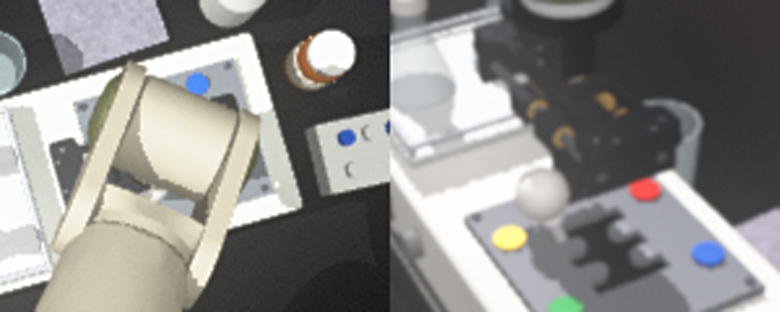

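Call:
move_arm(
  commands=[
    [[0,0,0.06,0,0,0,0],[0,0,0.04,0,0,0,0],[0,0,0,0,0,0,0]],
  ],
)

```text
time_s: 13.13
tcp_pos: [0.5305, -0.1188, 0.157]
orientation: [2.091, 0.261, -2.086]
wrist_force: [8.0, 1.3, -4.2]
width: 0.0005
```

```bash
python3 -c "
from h import *
go(-.005,.043,.158)"
```

```text
now(sh) [-0.0048  0.0431] 0.157 total units [-0.04  0.    0.01] F [ 8.03  1.34 -4.24] yawerr 0.01 t 13.1333
```

Call:
move_arm(
  commands=[
    [[0,0,0.04,0,0,0,0],[0,0,0,0,0,0,0]],
  ],
)

```text
time_s: 13.3
tcp_pos: [0.5301, -0.119, 0.1571]
orientation: [2.093, 0.261, -2.084]
wrist_force: [11.7, 2.5, -5.4]
width: 0.0004
```

```bash
python3 -c "
from h import *
go(-.005,.043,.158)"
```

```text
now(sh) [-0.0052  0.0431] 0.1571 total units [-0.04  0.   -0.01] F [11.65  2.53 -5.43] yawerr 0.01 t 13.3
```

At the end stop (12 N, no further travel). Backing off rearward, then up and away to the start side.

Call:
move_arm(
  commands=[
    [[0,0,-0.2,0,0,0,0],[0,0,-0.6,0,0,0,0],[0,0,-0.9,0,0,0,0],[-0.8,0,-0.6,0,0,0,0],[-1,0,-0.3,0,0,0,0]],
  ],
)

```text
time_s: 13.72
tcp_pos: [0.592, -0.1025, 0.2007]
orientation: [2.085, 0.264, -2.094]
wrist_force: [0.4, -0.0, 0.1]
width: 0.0004
```

Call:
move_arm(
  commands=[
    [[-1,0,0,0,0,0,0],[-1,0.8,0,0,0,0,0],[-0.5,1,0,0,0,0,0],[0,1,0,0,0,0,0],[0,1,0,0,0,0,0]],
  ],
)

```text
time_s: 14.13
tcp_pos: [0.6154, -0.1963, 0.2656]
orientation: [2.089, 0.261, -2.088]
wrist_force: [0.8, 1.1, -1.0]
width: 0.0004
```

Call:
move_arm(
  commands=[
    [[0,1,0,0,0,0,0],[0,1,0,0,0,0,0],[0,1,0,0,0,0,0],[0,1,0,0,0,0,0],[0,1,0,0,0,0,0]],
  ],
)

```text
time_s: 14.55
tcp_pos: [0.6459, -0.3176, 0.2643]
orientation: [2.088, 0.262, -2.09]
wrist_force: [0.6, 0.0, -0.3]
width: 0.0006
```

```bash
python3 -c "
from h import *
go(-.005,.043,.158);look('c12.png')"
```

```text
now(sh) [ 0.0581 -0.178 ] 0.2643 total units [ 4.26 -8.84  2.52] F [ 0.59  0.02 -0.33] yawerr -0.0 t 14.55
side 0.56 391 [215.4 227.6] [216.4 229. ] sh at .165/.16/.154: [-0.0388  0.0216] [-0.036   0.0275] [-0.0327  0.0346]
```

View pics/c12.png

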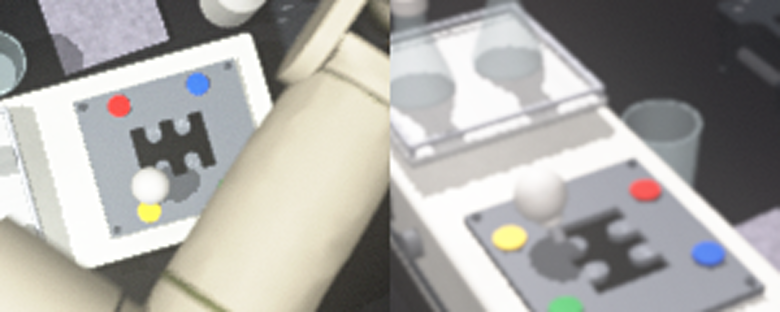

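```bash
python3 -c "
from h import *
t=camera('top');save(t,'t13.png');s=camera('side');save(s,'s13.png')
g=t['frame'][200:226,296:320].astype(int)
m=(g.min(2)>150).astype(np.uint8);n,l,st,c=cv2.connectedComponentsWithStats(m)
i=1+np.argmax(st[1:,4]);rc=(c[i][1]+200,c[i][0]+296);print(rc,st[i])
print(onplane(t,rc,.1546),RS.T@(onplane(t,rc,.1546)[:2]-O))
a=cv2.imread('pics/t0.png');b=cv2.imread('pics/t13.png')
a2=cv2.imread('pics/s0.png');b2=cv2.imread('pics/s13.png')
cv2.imwrite('pics/cmp.png',cv2.resize(np.vstack([np.hstack([a,b])[110:280],np.hstack([a2,b2])[110:384]]),None,fx=.78,fy=.78))
"
```

```text
(np.float64(213.49411764705883), np.float64(305.4047058823529)) [  0   0  24  26 425]
[ 0.49735412 -0.12262342  0.1546    ] [-0.03778905  0.04755869]
```

View pics/cmp.png

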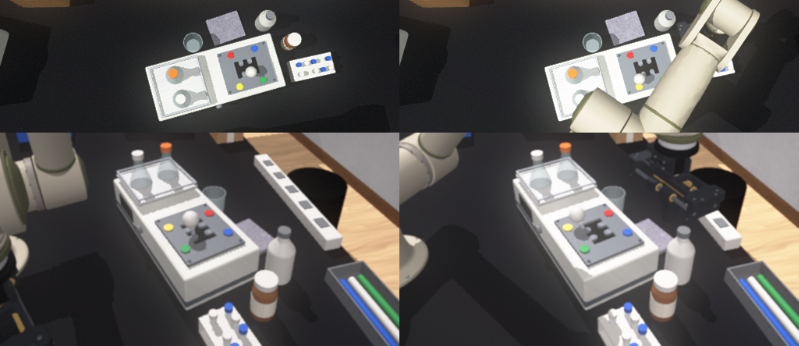

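```bash
python3 -c "
from h import *
t=camera('top')
g=cv2.cvtColor(t['frame'],cv2.COLOR_RGB2GRAY)[195:230,290:325]
g=cv2.resize(g,None,fx=8,fy=8,interpolation=cv2.INTER_CUBIC)
for c in cv2.HoughCircles(g,cv2.HOUGH_GRADIENT,1,40,param1=100,param2=15,minRadius=45,maxRadius=75)[0][:3]:
    rc=((c[1]+.5)/8-.5+195,(c[0]+.5)/8-.5+290); print(rc,c[2]/8,(RS.T@(onplane(t,rc,.1546)[:2]-O)).round(4))
"
```

```text
Traceback (most recent call last):
TypeError: 'NoneType' object is not subscriptable
```

```bash
python3 -c "
from h import *
t=camera('top')
f=t['frame'][198:224,298:316].astype(int)
m=((f.min(2)>125)&(f.max(2)-f.min(2)<60)).astype(np.uint8)
print('\n'.join(''.join('#' if v else '.' for v in r) for r in m))
n,l,st,c=cv2.connectedComponentsWithStats(m,connectivity=4)
for i in range(1,n):
  rc=(c[i][1]+198,c[i][0]+298);print(st[i],rc,(RS.T@(onplane(t,rc,.1546)[:2]-O)).round(4))
"
```

```text
####..............
####..............
#####.............
#####.............
#####........####.
#####.......#####.
######..#########.
################..
################..
##################
##################
##################
##################
##################
##################
##################
##################
##################
##################
##################
######...##..#####
#####.........####
#####.........####
#####.........####
#####.........####
######.......#####
[  0   0  18  26 342] (np.float64(211.33918128654972), np.float64(305.9327485380117)) [-0.0326  0.0446]
```

```bash
python3 -c "
from h import *
t=camera('top')
f=t['frame'][198:224,298:318].astype(int)
m=((f.min(2)>175)).astype(np.uint8)
print('\n'.join(''.join('#' if v else '.' for v in r) for r in m))
n,l,st,c=cv2.connectedComponentsWithStats(m,connectivity=4)
for i in range(1,n):
  rc=(c[i][1]+198,c[i][0]+298);print(st[i],rc,(RS.T@(onplane(t,rc,.1546)[:2]-O)).round(4))
print(onplane(t,(211.5,307.2),.1546))
"
```

```text
#.#.................
.##.................
###.................
####................
#####...............
#.##.........##.....
##.##...............
#############.......
##.###########......
###############.....
#.##############....
#################...
#################...
#################...
#################...
#.###############...
################....
##.############.....
###############.....
####.#########......
###..#...##.....####
#####.........#...##
###.#.........#.####
#####.........#.#.##
###.#.........#.#.##
#.#.##.......#......
[0 0 1 1 1] (np.float64(198.0), np.float64(298.0)) [0.0077 0.0551]
[  0   0  17  26 248] (np.float64(211.24193548387098), np.float64(304.4274193548387)) [-0.0313  0.0484]
[13  5  2  1  2] (np.float64(203.0), np.float64(311.5)) [-0.0151  0.0238]
[16 20  4  5 16] (np.float64(219.9375), np.float64(315.6875)) [-0.0618  0.0258]
[14 21  1  4  4] (np.float64(220.5), np.float64(312.0)) [-0.0606  0.0357]
[13 25  1  1  1] (np.float64(223.0), np.float64(311.0)) [-0.0663  0.0402]
[ 0.50259784 -0.12764712  0.1546    ]
```

```bash
python3 -c "
from h import *
print(close_job(), get_state()['time_s'])"
```

```text
the job is handed in; nothing more can be done
the job is handed in; nothing more can be done
```

The shaker is in its yellow gear (front-left slot), and I handed the job in at about 15 s of the 51 s allowed. I used the closed fingertips in three separate pushes: back to neutral, left along the channel, then forward into the slot. I never gripped the knob and backed the hand off after each push.

- **Knob position:** read off the last top picture, it sits at about x = -34, y = +41 mm in the shaker's frame. The full-home position is -34 / 43 mm, with 4 mm of sideways play. The side camera put it at about x = -33, y = +35 mm; it had read several mm low in y in neutral too, so I trusted the top picture.
- **Force:** the pushes took about 2–5 N. At the end stop it rose to about 12 N with almost no further travel, which is how I knew it was fully in. After I backed off it read about zero, with the hand clear.
- **Other items:** comparing the first and last pictures by eye, the flasks and other bench items that show look unmoved. In the last top picture the arm hides part of the bench on the right; the amber bottle and tube rack there show only in the side view.
- **Detection misses:** the trained network did not find the knob in the final top view, and my circle fit failed there too. The final position is therefore my own reading of the knob's outline in that picture. Earlier, while the arm was in the way, the network once took the yellow disc for the knob and once marked a large stretch of the picture as the knob; I ignored both.

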